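# Hook the jar tray out from under the paint shelf

### The job

Two trays are pushed in under the low paint shelf, their pull eyes out of a hand's reach. Take the hooked rod by its wooden handle, drop its prong into the eye of the tray that carries the single tall stoppered jar, and draw that tray straight out until its front wall stands a few centimetres in front of the shelf's edge; then stand the rod upright on the bench again and let go of it. Move the tray with the hook only, not with the gripper, and leave the other tray, with the two squat tins, where it is.

Things in the scene. Friction and masses are not known exactly. Their poses are not given: they have to be found in the camera images.
- hook: Wooden handle block 110 x 24 x 46 mm tall on its 24 mm wide base (middle at x -180 mm, front end -125); from it an 8 mm steel rod, axis 40 mm up, runs along +x to an 8 mm prong bent straight down, tip 5 mm above base level. 0.22 kg, balance 25 mm ahead of handle's middle. Origin: under the prong, level with the base; x handle to prong, z up. (The straight wooden-handled scriber is not it.)
- tray: Loose aluminium tray 200 x 76 mm, 0.45 kg, one stoppered amber jar (56 mm wide, top 91 mm up) fixed at its far end, seen behind the shelf. Flat-lying steel eye in mid front: hole 34 mm, 8 mm bar 21 to 29 mm above the bench. Origin: on the bench under the eye's centre; x runs back along the tray (pull towards -x), z up. Front wall (34 mm high) outer face at x +34 mm, far end +234; sides 22 mm high.
- other_tray: The tray to leave alone: same tray, eye, origin and axes as the wanted one, but with two squat tins (44 and 48 mm wide, tops 38 mm above the bench) at its far end instead of the jar. The trays lie side by side, eyes about 110 mm apart, in either order.
- shelf: Fixed plywood board 150 deep (x) x 360 wide (y) x 18 mm, underside 110 mm above the bench; 14 mm square legs at the corners (x +-66, y +-171 mm); jars on top, up to 68 mm above it. Origin: on the bench under its middle; x from the open front to the back, z up; front edge at x -75 mm, back edge +75. Eyes start 35 to 60 mm behind the front edge; trays lie within 3 degrees of the shelf's x.

How it is judged (in metres and radians):
On the way, in this order (a step that is already met when the one before it is completed fails the run):
1. the hooked rod has been lifted off the bench (height (world z) of hook above 0.018 m), for 0.1 s.
2. the prong is down inside the wanted tray's eye while the eye is still under the shelf (horizontal distance between hook and tray below 0.017 m and height (world z) of hook below 0.015 m and x of tray in the frame of shelf above -0.075 m), for 0.1 s.
At the end, for the whole second after the job is handed in: The jar tray rests flat on the bench, front wall 5 to 96 mm in front of the shelf's edge (eye 39 to 130 mm); the hooked rod stands at rest on its handle on the bench, within 8 degrees of upright, prong in the eye or not; the other tray is within 20 mm of its start (x of tray in the frame of shelf between -0.205 and -0.114 m and height (world z) of each of tray, hook below 0.01 m and angle between each of tray, hook's own z axis and vertical below 0.15 rad and linear speed of each of tray, hook below 0.02 m/s and distance of other_tray from where it was at the start of the episode below 0.02 m); the robot touches nothing.
It fails at once if the gripper or arm touches the wanted tray (contact force between any of the fingers, the arm and tray above 1 N).
It fails at once if the other tray is moved more than 20 mm (distance of other_tray from where it was at the start of the episode above 0.02 m).
It fails at once if the wanted tray is tipped (angle between tray's own z axis and vertical above 0.35 rad).
It also fails if it takes over 48 s, if anything falls off the work surface, if the arm or the gripper's body presses on something with over 40 N, if the wrist force passes 120 N, or if a joint passes its speed limit or range.

### The arm

A 6-joint arm with a two-finger parallel gripper is mounted at the origin on the work surface. World frame = base frame: x ahead of the robot, y to its left, z up, the work surface at z = 0. Lengths are in mm, angles in degrees, forces in N, time in s.
With the tool pointing down it reaches from about 350 to 800 mm from the base axis. Payload 7.3 kg.
Tool frame: the origin (TCP) lies midway between the tips of the shut fingers; the grasp point (between the pads) lies 19 mm behind it; z points along the fingers, y is the line along which they close (so a half turn about z gives the same grasp; the last joint's range is limited). The gripper opens to 85 mm and grips with 20 to 120 N. Pads are 22 mm wide; open, the fingers measure 114 mm over their backs; the gripper's body (76 mm by 85 mm) begins 54 mm behind the grasp point. The pads swing forward as they close: fully open they stand 13 mm farther back than shut.
Start: joints at [62.796, 19.595, 87.324, -0, 73.075, -8.365], TCP at [169.512, 496.9, 231.322] pointing down, gripper open.
Joint ranges: [-145.02, 145.02], [-44.19, 115.74], [2.07, 154.8], [-57.11, 237.11], [16.16, 152.29], [-177.93, 177.93]. Speed limits (degrees/s): [147.25, 147.25, 180, 180, 180, 180].

### API

Orientations are given as a 3x3 rotation matrix whose columns are the frame's x, y, z axes.
In Python, from cell import observe, snapshot, calibration, sign_off, boxes_of, regions_of gives the robot as it stands. The module is installed in compiled form; this text tells all that it offers.
- The arm moves only by the tool drive_tool, never from a script. Its argument "plan" is a list of rows, each a list of 5 numbers: the shift along the tool's x, y, z in units of 200 mm (1.0 is 200 mm), then the turn about the tool's z in units of pi rad (1.0 is pi rad), then the closure, from -1 (fully open) to 1 (shut). A call has 1 to 8 rows; each row is the pose to reach, as a shift and turn from the pose commanded when the call began, along the tool's axes at that moment, turning the shorter way round; what a row does not reach only later rows make up. A row lasts 1/8 s, in which the tool goes at most 62.5 mm and 10.7 degrees, less where a joint would pass 70% of its speed; a pose out of reach is approached as far as the arm can. A call with a number of a shift or a turn outside -1 to 1 is refused whole. A call with a gripper value outside its range is refused whole. The fingers move at their own pace and stop on an object; the grip force is fixed at half the most. Time passes only in rows, so rows that repeat a pose let the fingers close. It gives the time, the measured TCP pose, the force, the opening and the grip force at its end, in the units of the state.
- observe(): the state, without advancing time (a new reading comes with each control period).
- snapshot(name): name is "scene" or "top" or "wrist"; returns the picture (480x640x3 uint8, red, green, blue); there is no depth.
- calibration(name): a dict with "mtx" (3x3 intrinsics, pixels), "eye" and "orientation" of the camera in the world. Camera axes: x right, y up, looking along -z (the intrinsics and any distortion apply to the point x, -y, -z); pixel columns grow to the right and rows downward; lengths in mm; the calibration is good to about 2 mm. A picture is of the moment at which its call begins: read the wrist's pose just before it. calibration takes no time and is no camera call; for the wrist camera it gives the pose at the moment of the call.
- sign_off(): hands the job in; it is judged then, once.
Trained networks look in the newest picture that a camera, given by its name, has taken for a name from the list of things; names that differ only in an ending like _2 or _b are one class to them, and where a whole thing is asked for, a point or a joint stands for the part that bears it (a point fixed in the world has none). Each returns a list of dicts, best first, with "confidence" (0 to 1); they miss things now and then, are a little off and sometimes report something else, mostly with a low value. They report only what shows in the picture. A call takes as long as a camera call.
- boxes_of(thing, camera): "pixel" ([column, row] in pixels, amid what is visible of it).
- regions_of(thing, camera): "mask" (480x640 bool, what is visible of it) and "pixel" ([column, row] in pixels, amid what is visible of it).
The state is a dict: "time_s": time; "joint_pos": joint angles; "qvel": joint speeds; "effort": joint torques, N m; "ee_pos": TCP position; "ee_rot": TCP orientation; "wrist_force": force on the tool from outside, world axes, zero at the start; "ft_torque": the same for the moment, N m; "opening": finger opening in mm; "gripper_force": force on a finger pad.
Only numpy, scipy, OpenCV 4.12 (cv2) and the standard library are available. Lean on these libraries where they do the work, as an engineer would, in place of code of your own. Each camera call takes 0.05 s, during which the arm holds its last target. There are 200 camera calls.

## Working session

There is one attempt and no reset: what is moved stays moved. The work goes in short steps, Python scripts to look and compute and a tool call to move; the robot and the scene stay as the last step left them, time stands still between calls to the robot, and variables do not carry over. Pictures are saved under pics/ and viewed, at most 10 in all, crops included, and the job is handed in when it is done.

Besides the shell and the picture viewer there is one more tool, called after "Call:" in YAML: its name, and indented under it one key for each argument. drive_tool: Moves the arm, as the interface text tells. Its arguments: {"type":"object","properties":{"plan":{"type":"array"}},"required":["plan"]}

```bash
mkdir -p pics
python3 - <<'E'
from cell import *
import cv2
for n in ("scene","top"):
    im=snapshot(n); cv2.imwrite(f"pics/{n}0.png",im[:,:,::-1])
    c=calibration(n); print(n,c)
    for t in ("hook","tray","other_tray","shelf"):
        print(t,[(d["pixel"],round(d["confidence"],2)) for d in boxes_of(t,n)])
s=observe(); print(s["time_s"],s["ee_pos"],s["ee_rot"])
E
```

```text
scene {'mtx': array([[518.10836514,   0.        , 315.13773033],
       [  0.        , 518.10836514, 247.87998834],
       [  0.        ,   0.        ,   1.        ]]), 'eye': array([ 619.69810392, -115.98962498,  662.08404827]), 'orientation': array([[ 0.96509055, -0.24934035,  0.08018494],
       [ 0.26189835,  0.92228771, -0.28424396],
       [-0.00308009,  0.29532147,  0.95539298]])}
hook [([251.3, 432.1], 0.94)]
tray [([374.1, 48.4], 0.82)]
other_tray [([439.2, 77.4], 0.56)]
shelf [([369.9, 136.6], 0.85)]
top {'mtx': array([[500.50670556,   0.        , 322.44972179],
       [  0.        , 500.50670556, 242.42445009],
       [  0.        ,   0.        ,   1.        ]]), 'eye': array([451.11411183,  92.95171084, 691.86019525]), 'orientation': array([[-0.06334401,  0.97577596, -0.20940109],
       [-0.99798083, -0.06291485,  0.00871679],
       [-0.0046688 ,  0.20953043,  0.97779098]])}
hook [([522.5, 263.1], 0.56)]
tray [([119.9, 278.1], 0.87)]
other_tray [([135.3, 204.1], 0.91)]
shelf [([229.2, 237.6], 0.57)]
0.5 [169.49250635 496.88148069 231.28768659] [[-9.46441983e-01  3.22873928e-01  4.79738229e-06]
 [ 3.22873928e-01  9.46441983e-01 -5.83892365e-06]
 [-6.42568022e-06 -3.97725281e-06 -1.00000000e+00]]
```

View pics/top0.png

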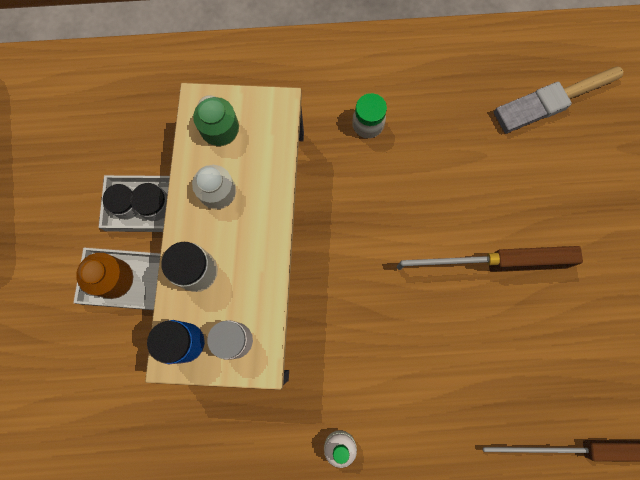

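View pics/scene0.png

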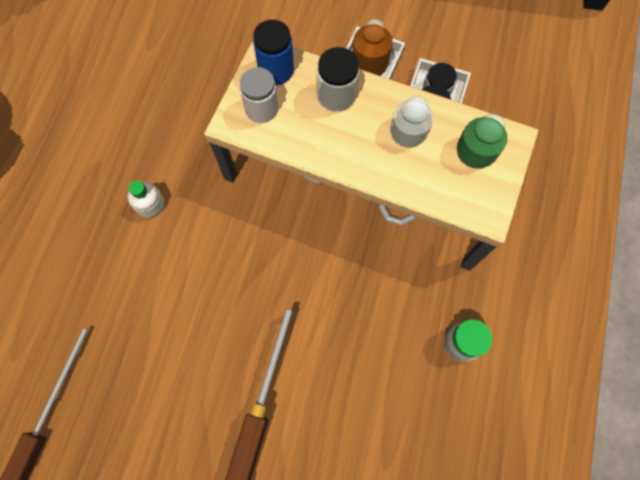

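The hook is the middle tool, with its prong at about (400,265) and handle at about (540,258) in the top picture; the tool at the bottom is the scriber. The jar tray shows behind the shelf at (120,278), and its eye is just visible in the scene picture at (314,180).

```bash
cat > h.py <<'E'
import numpy as np, cv2
from cell import *
def ray(p,c):
    K=c["mtx"]; d=np.array([(p[0]-K[0,2])/K[0,0],-(p[1]-K[1,2])/K[1,1],-1.]); return c["orientation"]@d
def plane(p,c,z):
    d=ray(p,c); return c["eye"]+d*(z-c["eye"][2])/d[2]
def proj(P,c):
    q=(np.asarray(P,float)-c["eye"])@c["orientation"]; K=c["mtx"]
    return np.stack([K[0,2]-K[0,0]*q[...,0]/q[...,2],K[1,2]+K[1,1]*q[...,1]/q[...,2]],-1)
E
python3 - <<'E'
from h import *
c=calibration("top"); np.set_printoptions(precision=1,suppress=True)
for n,p in dict(fl=(301,88),fr=(281,388),bl=(181,84),br=(148,382)).items(): print(n,plane(p,c,128))
s=calibration("scene")
for n,p in dict(othereye_front=(400,222),jareye=(314,182)).items(): print(n,plane(p,s,29))
im={n:snapshot(n) for n in("top","scene")}
for n in im:
    for t in ("hook","tray","other_tray"):
        r=regions_of(t,n)
        for q in r[:2]:
            m=q["mask"]; ys,xs=np.nonzero(m); print(n,t,q["confidence"],q["pixel"],m.sum(),xs.min(),xs.max(),ys.min(),ys.max())
a=cv2.resize(im["top"][230:300,370:600],None,fx=3,fy=3,interpolation=2)
b=cv2.resize(im["top"][160:320,60:180],None,fx=3,fy=3,interpolation=2)[:,:345]
d=cv2.resize(im["scene"][140:240,200:500],None,fx=2.3,fy=2.3,interpolation=2)
o=np.zeros((600,800,3),np.uint8); o[:210,:690]=a; o[215:215+230,:690]=d
cv2.imwrite("pics/c1.png",o[:450,:,::-1]); cv2.imwrite("pics/c2.png",cv2.resize(im["top"][160:320,60:180],None,fx=3.5,fy=3.5,interpolation=2)[:,:,::-1])
E
```

```text
fl [768.1 102.  128. ]
fr [413.6 143.  128. ]
bl [783.3 249.9 128. ]
br [429.  287.3 128. ]
othereye_front [663.7 135.1  29. ]
jareye [541.1 160.6  29. ]
top hook 0.88 [522.9, 261.5] 2631 397 583 246 271
top hook 0.26 [136.1, 202.5] 3621 99 169 176 231
top other_tray 0.79 [136.7, 205.2] 3613 99 169 176 231
scene hook 0.95 [252.0, 430.0] 2433 227 292 309 479
scene tray 0.97 [374.4, 51.6] 2131 306 404 19 181
scene other_tray 0.7 [438.2, 79.8] 1971 379 470 58 224
```

View pics/c1.png

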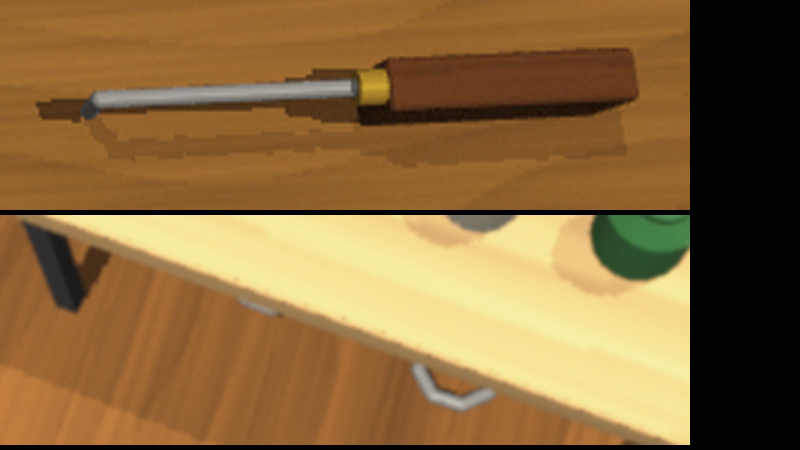

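View pics/c2.png

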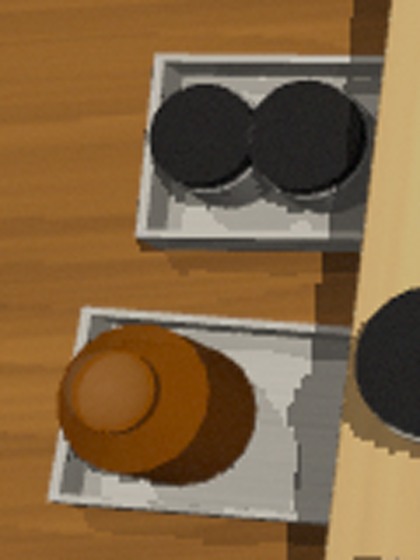

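The crops confirm the hook: a ferrule and a bent prong, with the handle's top face corners clear. The far rims of both trays are readable, with the jar tray at the bottom in the top view and its eye barely peeking out at (314,182) in the scene picture.

Run:
```python
from h import *
c=calibration("top"); s=calibration("scene"); np.set_printoptions(precision=1,suppress=True)
f=lambda P,o,k:[(o[0]+x/k,o[1]+y/k) for x,y in P]
ang=lambda v:np.degrees(np.arctan2(v[1],v[0]))
W=lambda P,z:np.array([plane(p,c,z) for p in P])
h=W(f([(388,60),(390,108),(634,48),(637,95)],(370,230),3),46); print("handle",h)
fr=(h[0]+h[1])/2; re=(h[2]+h[3])/2; print("mid",(fr+re)/2,"dir",ang(fr-re),np.linalg.norm(fr-re))
r=W(f([(93,100),(355,89)],(370,230),3),40); print("rod",r,ang(r[0]-r[1]), "prong bottom",W(f([(88,114)],(370,230),3),5))
for n,P in dict(jar=[(85,308),(50,500),(350,328),(325,522)],oth=[(157,55),(138,240),(385,58),(362,245)]).items():
    w=W(f(P,(60,160),3.5),22); a1=ang(w[0]-w[2]);a2=ang(w[1]-w[3]); m=(w[0]+w[1])/2
    wd=w[0]-w[1]; print(n,w[:2],"ang",a1,a2,ang([wd[1]*-1,wd[0]]),"width",np.linalg.norm(wd))
    for a in ((a1+a2)/2,): d=np.array([np.cos(np.radians(a)),np.sin(np.radians(a)),0]); print("eye",m-234*d, proj(m-234*d+[0,0,7],s))
# expected visible front of eye bar in scene
```

```text
handle [[ 564.3 -144.    46. ]
 [ 543.1 -141.9   46. ]
 [ 562.7 -252.1   46. ]
 [ 542.  -249.8   46. ]]
mid [ 553. -197.   46.] dir 89.26173356465098 108.01455607286762
rod [[ 555.9  -14.5   40. ]
 [ 553.4 -129.9   40. ]] 88.757765397434 prong bottom [[555.1 -17.3   5. ]]
jar [[607.8 412.8  22. ]
 [533.4 423.4  22. ]] ang 81.95445997751969 81.83186100438094 81.84257210059558 width 75.07722870017773
eye [537.6 186.4  22. ] [316.6 164.4]
oth [[710.5 387.5  22. ]
 [633.9 392.9  22. ]] ang 85.48157159357584 84.99321279359867 85.99717703274462 width 76.78641120914449
eye [652.8 157.   22. ] [395.4 204.8]
```

Call:
drive_tool:
  plan:
    - [-0.97,-0.865,0,0,-1]
    - [-0.97,-0.865,0,0,-1]
    - [-0.97,-0.865,0,0,-1]
    - [-0.97,-0.865,0,0,-1]
    - [-0.97,-0.865,0,0,-1]

```text
time_s: 1.52
ee_pos: [298.7, 267.9, 231.6]
ee_rot: [[-0.945, 0.328, 0.001], [0.328, 0.945, -0.0], [-0.001, 0.0, -1.0]]
wrist_force: [-0.6, 0.5, -0.4]
opening: 85.3
gripper_force: 0.0
```

Call:
drive_tool:
  plan:
    - [-0.97,-0.865,0,0,-1]
    - [-0.97,-0.865,0,0,-1]
    - [-0.97,-0.865,0,0,-1]
    - [-0.97,-0.865,0,0,-1]
    - [-0.97,-0.865,0,0,-1]

```text
time_s: 2.15
ee_pos: [426.6, 41.9, 231.2]
ee_rot: [[-0.945, 0.327, 0.001], [0.327, 0.945, -0.0], [-0.001, 0.0, -1.0]]
wrist_force: [-0.4, 0.5, -0.4]
opening: 85.5
gripper_force: 0.0
```

Call:
drive_tool:
  plan:
    - [-0.97,-0.865,0,0.4,-1]
    - [-0.97,-0.865,0,0.4,-1]
    - [-0.97,-0.865,0,0.4,-1]
    - [-0.97,-0.865,0,0.4,-1]
    - [-0.97,-0.865,0,0.4,-1]
    - [-0.97,-0.865,0,0.4,-1]
    - [-0.97,-0.865,0,0.4,-1]
    - [-0.97,-0.865,0,0.4,-1]

```text
time_s: 3.15
ee_pos: [553.2, -180.5, 231.1]
ee_rot: [[0.012, 1.0, -0.0], [1.0, -0.012, 0.001], [0.001, -0.0, -1.0]]
wrist_force: [0.1, 0.5, 0.8]
opening: 85.4
gripper_force: 0.0
```

Run:
```python
from h import *
np.set_printoptions(precision=3,suppress=True)
s=observe(); print(s["time_s"],s["ee_pos"],s["ee_rot"],s["joint_pos"],s["wrist_force"])
c=calibration("wrist"); im=snapshot("wrist"); cv2.imwrite("pics/w1.png",im[:,:,::-1]); print(c)
```

```text
3.15 [ 553.158 -180.496  231.11 ] [[ 0.012  1.    -0.   ]
 [ 1.    -0.012  0.001]
 [ 0.001 -0.    -1.   ]] [-25.634  25.639  77.991   0.034  76.403 -24.967] [0.076 0.536 0.784]
{'mtx': array([[432.382,   0.   , 318.602],
       [  0.   , 432.382, 236.564],
       [  0.   ,   0.   ,   1.   ]]), 'eye': array([ 554.798, -105.749,  373.76 ]), 'orientation': array([[ 1.   ,  0.011,  0.004],
       [-0.012,  0.956,  0.294],
       [-0.001, -0.294,  0.956]])}
```

View pics/w1.png

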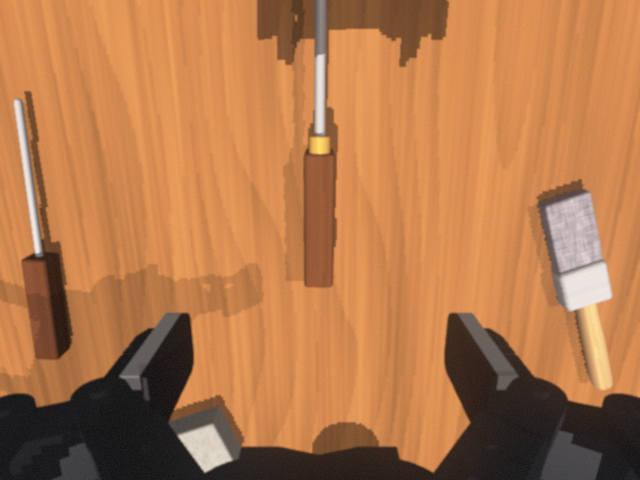

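The wrist view shows the handle centred between the fingers, with its front at (320,151) and rear at (319,285), so I descend.

Call:
drive_tool:
  plan:
    - [0,0.005,0.3,0,-1]
    - [0,0.005,0.6,0,-1]
    - [0,0.005,0.8,0,-1]
    - [0,0.005,0.8,0,-1]

```text
time_s: 3.7
ee_pos: [552.0, -180.6, 68.5]
ee_rot: [[0.012, 1.0, -0.006], [1.0, -0.012, 0.003], [0.003, -0.006, -1.0]]
wrist_force: [-0.0, 0.3, 0.9]
opening: 85.1
gripper_force: 0.0
```

Call:
drive_tool:
  plan:
    - [0,0,0.15,0,-1]
    - [0,0,0.25,0,-1]
    - [0,0,0.31,0,-1]
    - [0,0,0.31,0,-1]
    - [0,0,0.31,0,1]
    - [0,0,0.31,0,1]
    - [0,0,0.31,0,1]
    - [0,0,0.31,0,1]

```text
time_s: 4.7
ee_pos: [554.1, -182.4, 9.8]
ee_rot: [[0.015, 1.0, 0.001], [1.0, -0.015, -0.0], [-0.0, 0.001, -1.0]]
wrist_force: [-0.7, 1.1, 4.2]
opening: 23.8
gripper_force: 59.8
```

Call:
drive_tool:
  plan:
    - [0,0,0,0,1]
    - [0,0,0,0,1]
    - [0,0,0,0,1]
    - [0,0,0,0,1]

```text
time_s: 5.2
ee_pos: [554.1, -182.4, 9.8]
ee_rot: [[0.015, 1.0, 0.001], [1.0, -0.015, -0.0], [-0.0, 0.001, -1.0]]
wrist_force: [0.0, -0.1, 5.5]
opening: 23.0
gripper_force: 59.8
```

Call:
drive_tool:
  plan:
    - [0,0,-0.1,0,1]
    - [0,0,-0.2,0,1]
    - [0,0,-0.2,0,1]
    - [0,0,-0.2,0,1]

```text
time_s: 5.7
ee_pos: [553.1, -181.9, 48.2]
ee_rot: [[0.015, 1.0, -0.002], [1.0, -0.015, 0.001], [0.001, -0.002, -1.0]]
wrist_force: [-0.3, -0.5, -2.1]
opening: 23.2
gripper_force: 59.0
```

Call:
drive_tool:
  plan:
    - [0.1,-0.05,0,0.01,1]
    - [0.25,-0.12,0,0.02,1]
    - [0.4,-0.2,0,0.03,1]
    - [0.5,-0.24,0,0.04,1]
    - [0.565,-0.27,0,0.04,1]
    - [0.565,-0.27,0,0.04,1]
    - [0.565,-0.27,0,0.04,1]
    - [0.565,-0.27,0,0.04,1]

```text
time_s: 6.7
ee_pos: [501.8, -69.2, 49.2]
ee_rot: [[0.14, 0.99, 0.0], [0.99, -0.14, -0.0], [-0.0, 0.0, -1.0]]
wrist_force: [-0.4, 0.6, -1.4]
opening: 23.3
gripper_force: 59.1
```

Run:
```python
from h import *
np.set_printoptions(precision=3,suppress=True)
s=observe(); print(s["time_s"],s["ee_pos"],s["ee_rot"],s["wrist_force"],s["opening"])
c=calibration("wrist"); w=snapshot("wrist");print(c["eye"],c["orientation"])
a=snapshot("scene"); t=snapshot("top")
o=np.zeros((600,800,3),np.uint8)
o[:240,:320]=cv2.resize(w,(320,240)); 
o[:300,330:780]=a[130:330,200:500].repeat(1,0) if 0 else cv2.resize(a[130:330,200:500],(450,300),interpolation=2)
o[310:600,:600]=cv2.resize(t[210:355,220:520],(600,290),interpolation=2)
cv2.imwrite("pics/m1.png",o[:,:,::-1])
```

```text
6.7 [501.794 -69.177  49.225] [[ 0.14  0.99  0.  ]
 [ 0.99 -0.14 -0.  ]
 [-0.    0.   -1.  ]] [-0.379  0.554 -1.422] 23.273795803438528
[513.018   4.95  191.822] [[ 0.99   0.134  0.042]
 [-0.14   0.946  0.292]
 [-0.    -0.295  0.955]]
```

View pics/m1.png

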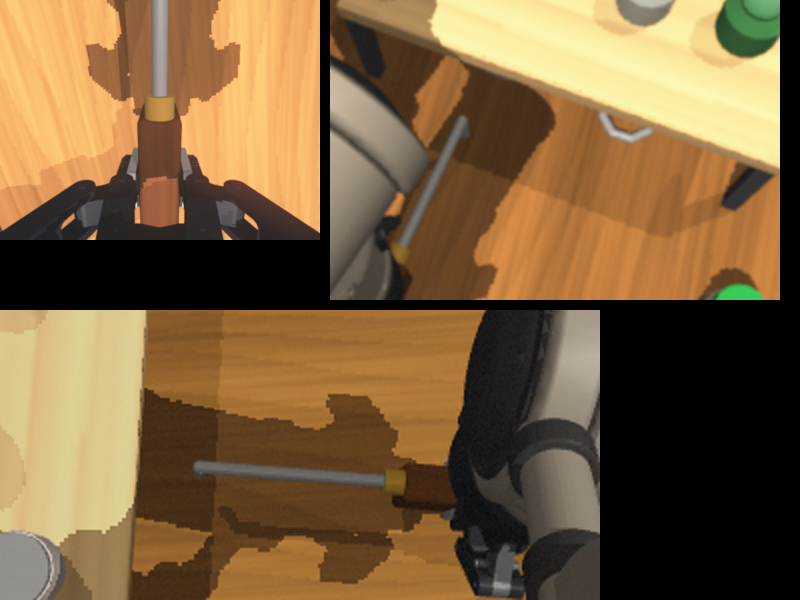

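Run:
```python
from h import *
np.set_printoptions(precision=1,suppress=True)
c=calibration("top"); s=calibration("scene")
print(plane((319.5,288.5),c,83),plane((320,292.5),c,44),plane((288,210.7),s,83),plane((289.3,220.7),s,44))
print("rod start",plane((220+385/2,210+172/2),c,79))
```

```text
[524.4  94.8  83. ] [523.8  94.5  44. ] [527.6  92.8  83. ] [526.7  94.2  44. ]
rod start [508.4 -18.2  79. ]
```

Call:
drive_tool:
  plan:
    - [0.1,0,0,0,1]
    - [0.25,0,0,0,1]
    - [0.4,-0.005,0,0,1]
    - [0.47,-0.005,0,0,1]
    - [0.47,-0.005,0,0,1]
    - [0.47,-0.005,0,0,1]
    - [0.47,-0.005,0,0,1]

```text
time_s: 7.72
ee_pos: [513.6, 23.9, 49.3]
ee_rot: [[0.141, 0.99, 0.0], [0.99, -0.141, -0.0], [-0.0, 0.0, -1.0]]
wrist_force: [0.4, 0.6, -2.3]
opening: 23.2
gripper_force: 59.1
```

Run:
```python
from h import *
np.set_printoptions(precision=2,suppress=True)
s=observe(); print(s["time_s"],s["ee_pos"],s["ee_rot"][:,0],s["wrist_force"],s["opening"])
c=calibration("wrist"); w=snapshot("wrist")
print("eye est proj",proj(np.array([[537.6,186.4,25],[537.6-3.5,186.4-25,25]]),c))
cv2.imwrite("pics/w2.png",cv2.resize(w[:240,120:520],(800,480),interpolation=2)[:,:,::-1])
```

```text
7.725 [513.57  23.85  49.31] [ 0.14  0.99 -0.  ] [ 0.39  0.61 -2.3 ] 23.175746019138238
eye est proj [[ 319.36 -200.63]
 [ 319.49 -103.26]]
```

View pics/w2.png

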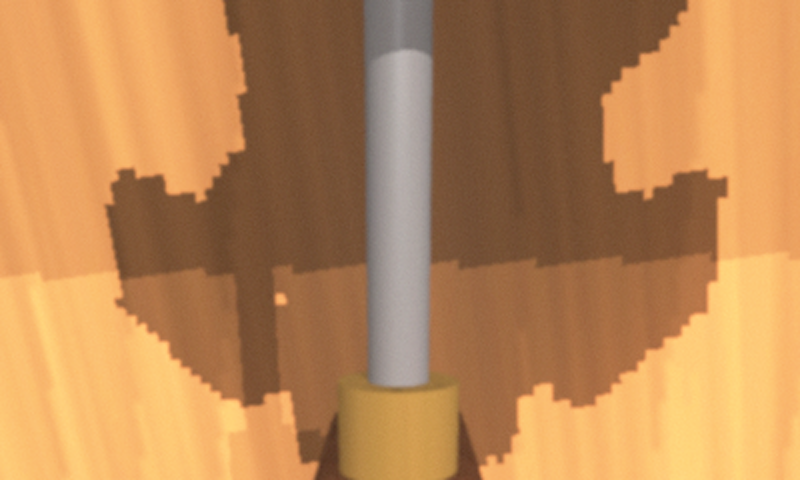

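The eye is out of the wrist view, as its projection lies above the frame, so I lower gently and watch the force.

Call:
drive_tool:
  plan:
    - [0,0,0.03,0,1]
    - [0,0,0.06,0,1]
    - [0,0,0.09,0,1]
    - [0,0,0.11,0,1]
    - [0,0,0.11,0,1]
    - [0,0,0.11,0,1]

```text
time_s: 8.52
ee_pos: [513.7, 24.8, 27.4]
ee_rot: [[0.14, 0.99, 0.0], [0.99, -0.14, 0.0], [0.0, 0.0, -1.0]]
wrist_force: [0.1, -0.0, -1.6]
opening: 23.4
gripper_force: 59.1
```

Call:
drive_tool:
  plan:
    - [0,0,0.03,0,1]
    - [0,0,0.06,0,1]
    - [0,0,0.065,0,1]
    - [0,0,0.065,0,1]
    - [0,0,0.065,0,1]
    - [0,0,0.065,0,1]

```text
time_s: 9.28
ee_pos: [513.7, 24.8, 14.5]
ee_rot: [[0.14, 0.99, 0.0], [0.99, -0.14, 0.0], [0.0, 0.0, -1.0]]
wrist_force: [-0.9, 0.5, -2.5]
opening: 23.2
gripper_force: 59.1
```

Call:
drive_tool:
  plan:
    - [-0.03,0,0,0,1]
    - [-0.06,0,0,0,1]
    - [-0.1,0,0,0,1]
    - [-0.14,0,0,0,1]
    - [-0.17,0,0,0,1]
    - [-0.2,0,0,0,1]
    - [-0.2,0,0,0,1]

```text
time_s: 10.15
ee_pos: [507.9, -15.5, 14.3]
ee_rot: [[0.14, 0.99, -0.0], [0.99, -0.14, -0.0], [-0.0, 0.0, -1.0]]
wrist_force: [-0.7, 0.4, -2.4]
opening: 23.4
gripper_force: 59.1
```

Run:
```python
from h import *
s=observe(); print(s["time_s"],s["ee_pos"],s["wrist_force"])
t=snapshot("top"); 
for k in("tray","other_tray"): print(k,[(d["pixel"],d["confidence"]) for d in boxes_of(k,"top")])
a=snapshot("scene")
for k in("tray","other_tray"): print(k,[(d["pixel"],d["confidence"]) for d in boxes_of(k,"scene")])
o=np.zeros((600,800,3),np.uint8)
o[:480,:420]=cv2.resize(t[160:320,60:200],(420,480),interpolation=2)
o[:400,430:800]=cv2.resize(a[130:330,200:385],(370,400),interpolation=2)
cv2.imwrite("pics/m2.png",o[:480,:,::-1])
```

```text
10.15 [507.94010061 -15.45011486  14.31306585] [-0.73608592  0.43965487 -2.44879011]
tray [([126.7, 279.8], 0.59)]
other_tray [([137.0, 205.8], 0.61)]
tray [([369.6, 60.1], 0.71)]
other_tray [([438.0, 80.5], 0.84)]
```

View pics/m2.png

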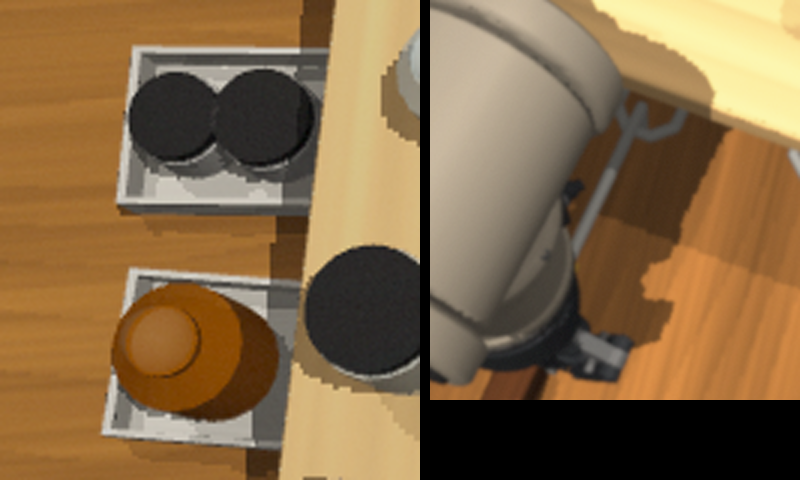

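The tray is following: its rear corner moved from (84,248) to (104,249) in the top picture, about 27 mm. I continue the draw.

Call:
drive_tool:
  plan:
    - [-0.04,0,0,0,1]
    - [-0.1,0,0,0,1]
    - [-0.18,0,0,0,1]
    - [-0.26,0,0,0,1]
    - [-0.34,0,0,0,1]
    - [-0.42,0,0,0,1]
    - [-0.5,0,0,0,1]
    - [-0.52,0,0,0,1]

```text
time_s: 11.45
ee_pos: [493.3, -119.1, 14.3]
ee_rot: [[0.141, 0.99, 0.0], [0.99, -0.141, -0.0], [0.0, 0.0, -1.0]]
wrist_force: [0.2, 1.9, -1.9]
opening: 23.4
gripper_force: 59.1
```

Call:
drive_tool:
  plan:
    - [-0.02,0,0,0,1]
    - [-0.03,0,0,0,1]
    - [-0.03,0,0,0,1]
    - [-0.03,0,0,0,1]

```text
time_s: 11.95
ee_pos: [492.7, -123.6, 14.3]
ee_rot: [[0.139, 0.99, 0.0], [0.99, -0.139, -0.0], [-0.0, 0.0, -1.0]]
wrist_force: [-0.8, 0.8, -2.1]
opening: 23.4
gripper_force: 59.1
```

Run:
```python
from h import *
s=observe(); print(s["time_s"],s["ee_pos"],s["wrist_force"])
t=snapshot("top"); a=snapshot("scene")
for k in("tray","other_tray"): print(k,[(d["pixel"],d["confidence"]) for d in boxes_of(k,"top")])
o=np.zeros((600,800,3),np.uint8)
o[:300,:780]=cv2.resize(t[180:330,60:450],(780,300),interpolation=2)
o[300:600,:450]=cv2.resize(a[130:330,200:500],(450,300),interpolation=2)
cv2.imwrite("pics/m3.png",o[:,:,::-1])
```

```text
11.95 [ 492.65408098 -123.63799746   14.30622685] [-0.75142203  0.83155418 -2.10464882]
tray []
other_tray [([136.8, 203.4], 0.89)]
```

View pics/m3.png

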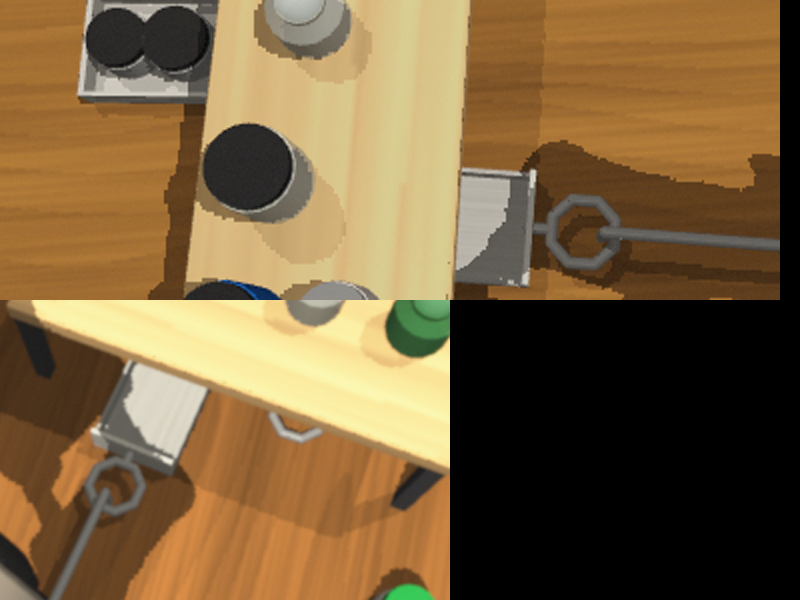

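The jar tray is out, with its eye at about (351,296) in the top picture, and the prong is at the front of the hole. I ease it off the bar, set the hook down and release.

Call:
drive_tool:
  plan:
    - [0.03,0,0,0,1]
    - [0.03,0,0.01,0,1]
    - [0.03,0,0.02,0,1]
    - [0.03,0,0.023,0,1]
    - [0.03,0,0.023,0,1]
    - [0.03,0,0.023,0,1]

```text
time_s: 12.9
ee_pos: [493.4, -117.8, 9.8]
ee_rot: [[0.14, 0.99, 0.0], [0.99, -0.14, 0.0], [0.0, 0.0, -1.0]]
wrist_force: [-0.3, 2.2, 1.3]
opening: 23.2
gripper_force: 59.5
```

Call:
drive_tool:
  plan:
    - [0,0,0,0,0.2]
    - [0,0,0,0,-0.2]
    - [0,0,0,0,-0.6]
    - [0,0,0,0,-1]
    - [0,0,0,0,-1]
    - [0,0,0,0,-1]
    - [0,0,0,0,-1]
    - [0,0,0,0,-1]

```text
time_s: 13.9
ee_pos: [493.4, -117.8, 9.7]
ee_rot: [[0.14, 0.99, 0.0], [0.99, -0.14, 0.0], [0.0, 0.0, -1.0]]
wrist_force: [0.3, 0.7, -1.1]
opening: 85.5
gripper_force: 0.0
```

Call:
drive_tool:
  plan:
    - [0,0,-0.1,0,-1]
    - [0,0,-0.25,0,-1]
    - [0,0,-0.5,0,-1]
    - [0,0,-0.75,0,-1]
    - [0,0,-0.9,0,-1]
    - [0,0,-0.9,0,-1]
    - [0,0,-0.9,0,-1]
    - [0,0,-0.9,0,-1]

```text
time_s: 14.9
ee_pos: [492.7, -117.6, 188.3]
ee_rot: [[0.14, 0.99, -0.003], [0.99, -0.14, 0.001], [0.001, -0.003, -1.0]]
wrist_force: [-0.1, 0.5, 0.2]
opening: 85.4
gripper_force: 0.0
```

Run:
```python
from h import *
s=observe(); print(s["time_s"],s["ee_pos"],s["wrist_force"],s["opening"])
c=calibration("top"); e=plane((351.5,296),c,25); n=np.array([.112,.994,0]); print("eye",e,"in front",-(e-np.array([590.9,122.5,25]))@n)
t=snapshot("top"); w=snapshot("wrist")
o=np.zeros((560,800,3),np.uint8)
o[:240,:640]=cv2.resize(t[180:330,60:460],(640,240)); o[240:,:426]=cv2.resize(w,(426,320))
cv2.imwrite("pics/m4.png",o[:,:,::-1])
```

```text
14.9 [ 492.70374226 -117.55099658  188.25836723] [-0.13731776  0.50044549  0.20587437] 85.37038886079685
eye [518.61717596  53.02186693  25.        ] in front 77.15694056115873
```

View pics/m4.png

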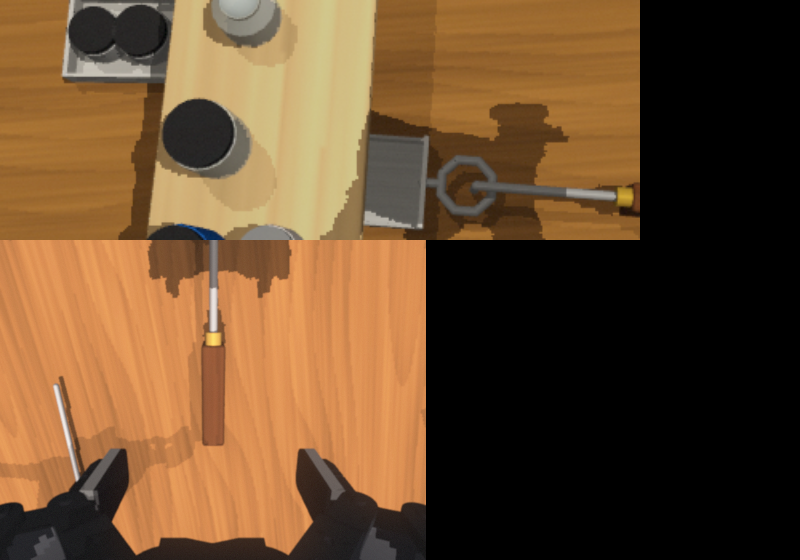

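The hook stands upright on its handle with the prong in the eye. The tray's eye is 77 mm in front of the shelf edge, the other tray hasn't moved and the gripper is clear, so I hand in.

```bash
python3 -c "
from cell import *
print(sign_off())"
```

```text
the job is handed in; nothing more can be done
None
```

I drew the jar tray out with the hook until its eye was about 77 mm (front wall about 43 mm) in front of the shelf's edge, stood the rod upright on the bench with its prong in the eye, left the other tray in place, and handed the job in at about 15 s; no verdict was returned.

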